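# Stack the lens spacer rings on the arbor, wide before narrow

### The arm

A 6-joint arm with a two-finger parallel gripper is mounted at the origin on a cart in front of the work surface, level with it; the furniture and walls round the work are solid. World frame = base frame: x ahead of the robot, y to its left, z up, the work surface at z = 0. Lengths are in m, angles in rad, forces in N, time in s.
With the tool pointing down it reaches from about 0.35 to 1 m from the base axis. Payload 7.1 kg.
Tool frame: the origin (TCP) lies at the very end of the fingers, on their centre line; the grasp point (between the pads) lies behind it (manip.tcp_to_grasp is the z of the grasp point in the tool frame, in m); z points along the fingers, y is the line along which they close (so a half turn about z gives the same grasp; the last joint's range is limited). The gripper opens to 85 mm and grips with 20 to 120 N. Pads are 22 mm wide; open, the fingers measure 114 mm over their backs; the gripper's body (76 mm by 85 mm) begins 54 mm behind the grasp point. The pads swing forward as they close: fully open they stand 13 mm farther back than shut.
Start: joints at [-1.216, 0.423, 1.63, -0, 1.089, -0.019], TCP at [0.228, -0.582, 0.231] pointing down, gripper open.
Joint ranges: [-3, 3], [-0.9, 2.11], [0.09, 2.58], [-1.31, 4.45], [0.11, 2.69], [-2.54, 2.54]. Speed limits (rad/s): [2.39, 2.39, 3.01, 3.14, 3.14, 3.14].

### API

Orientations are given as a 3x3 rotation matrix whose columns are the frame's x, y, z axes.
In Python, from rig import manip gives the robot as it stands. Calls block until the motion is done:
- manip.move_pose(position, orientation): joint-space move of the TCP to a pose.
- manip.move_straight(position, velocity=0.15, ori=None, force_limit=None): straight line of the TCP; ori=None keeps the orientation; velocity is the mean speed in m/s. With force_limit (N) it stops when the force on the tool has changed by that much, and returns True; else False.
- manip.movej(angles): joint-space move.
- manip.ungrasp() and manip.grasp(grip_force=None): open the fingers fully, or close them until they stop; grip_force is the grip in N (None keeps the last).
- manip.wait(seconds).
- manip.solve_ik(position, orientation): joint angles nearest the present ones, or None.
- manip.state(): the state.
- manip.camera(name): name is "scene" or "top"; returns a dict with "image" (400x640x3 uint8, red, green, blue), "z_map" (400x640 float32, m along the optical axis (not along the pixel's ray), 0 where there is no reading), "intrinsics" (3x3 intrinsics, pixels), "R" (3x3) and "t" (3): a world point X has camera coordinates R X + t. Camera axes: x right, y down, z forward; pixel columns grow to the right and rows downward; lengths in m; the calibration is good to about 2 mm. A picture is of the moment at which its call begins.
A pose or a line that the arm cannot do raises manip.IKError and nothing moves.
- manip.finish_job(): hands the job in; it is judged then, once.
The state is a dict: "t": time; "qpos": joint angles; "joint_velocities": joint speeds; "tau": joint torques, N m; "ee_pos": TCP position; "tcp_rot": TCP orientation; "wrist_force": force on the tool from outside, world axes, zero at the start; "wrist_torque": the same for the moment, N m; "finger_gap": finger opening in m; "grasp_force": force on a finger pad.
Only numpy, scipy, OpenCV 4.12 (cv2) and the standard library are available. Lean on these libraries where they do the work, as an engineer would, in place of code of your own. Each camera call takes 0.05 s, during which the arm holds its last target. There are 200 camera calls.

### The job

Thread the two loose spacer rings onto the upright post of the arbor in order of size: the wide ring first, lying flat on the foot, then the narrow ring lying flat on top of it. Leave the solid disc, which has no hole, where it is.

Things in the scene. Friction and masses are not known exactly. Their poses are not given: they have to be found in the camera images.
- arbor_seat (a point): Fixed arbor: a low round aluminium foot, 80 mm across and 12 mm high, with an upright steel post of 14 mm diameter that stands 52 mm above the foot (its top 8 mm taper to 7 mm). The point lies on the post's axis at the level of the foot's top face, 12 mm above the table; z points up along the post. A tall cloth-covered microscope stands behind and to the right of the work, so come in over the near edge of the table, around x 0.45, y -0.14.
- wide_ring_center (a point): The wide spacer ring: plain dark metal, outer diameter 62 mm, hole 34 mm right through, 24 mm high, about 0.13 kg, lying flat on the table. The point is the centre of the ring, half-way up (12 mm above its underside); z is the ring's axis.
- narrow_ring_center (a point): The narrow spacer ring: the same dark metal, outer diameter 48 mm, hole 34 mm right through, 18 mm high, about 0.05 kg, lying flat on the table. The point is the centre of the ring, half-way up (9 mm above its underside); z is the ring's axis.
- blank_disc_center (a point): A solid blanking disc of the same dark metal, without a hole, 55 mm across and 20 mm high, about 0.12 kg, lying flat on the table: not part of the stack. The point is its centre, half-way up.
Mind the look-alikes: they are no part of the job. Leave any red or yellow look-alike of the part that bears narrow_ring_center alone.

How it is judged:
By the outcome, as a careful person would: the job done as asked, in the order asked, and still so for the second after the job is handed in, with the robot touching nothing.
It also fails if it takes over 51 s, if anything falls off the work surface, if the arm or the gripper's body presses on something with over 40 N, if the wrist force passes 120 N, or if a joint passes its speed limit or range.

## Working session

There is one attempt and no reset: what is moved stays moved. The work goes in short steps, each a Python script; the robot and the scene stay as the last script left them, time stands still between calls to the robot, and variables do not carry over. Pictures are saved under pics/ and viewed, at most 10 in all, crops included, and the job is handed in when it is done.

```bash
mkdir -p pics; ls; python3 - <<'E'
from rig import manip
import cv2,numpy as np,pickle
for n in("scene","top"):
    c=manip.camera(n); pickle.dump(c,open(n+".pkl","wb"))
    cv2.imwrite(f"pics/{n}0.png",c["image"][:,:,::-1])
    print(n,c["intrinsics"].round(1).tolist(),c["R"].round(3).tolist(),c["t"].round(3))
print(manip.tcp_to_grasp,manip.state())
E
```

```text
pics
scene [[493.9, 0.0, 312.6], [0.0, 493.9, 203.0], [0.0, 0.0, 1.0]] [[-0.84, -0.542, -0.002], [-0.297, 0.463, -0.835], [0.453, -0.701, -0.55]] [0.337 0.238 0.857]
top [[408.3, 0.0, 314.8], [0.0, 408.3, 196.7], [0.0, 0.0, 1.0]] [[-0.004, -1.0, 0.025], [-0.994, 0.001, -0.111], [0.111, -0.025, -0.994]] [-0.11   0.467  0.858]
-0.0187 {'t': 0.1, 'qpos': array([-1.21604671e+00,  4.23759371e-01,  1.63063892e+00, -3.10045202e-05,
        1.08860628e+00, -1.90064257e-02]), 'joint_velocities': array([-8.42314689e-04, -1.00329461e-03, -4.40312806e-03,  4.76235288e-04,
        3.25899938e-05, -9.35495420e-04]), 'tau': array([-9.44536478e-04, -5.58427763e+01, -2.82445264e+01, -6.35701258e-05,
        3.00485226e-03, -2.03841995e-05]), 'ee_pos': array([ 0.22803158, -0.58136713,  0.23061662]), 'tcp_rot': array([[ 9.30957273e-01,  3.65127771e-01, -5.16193830e-04],
       [ 3.65128136e-01, -9.30956345e-01,  1.31445365e-03],
       [-6.10391161e-07, -1.41217707e-03, -9.99999003e-01]]), 'wrist_force': array([0.58692964, 0.43895737, 0.47564468]), 'wrist_torque': array([ 0.02891791,  0.00921927, -0.01358134]), 'grasp_force': 0.0, 'finger_gap': 0.08509089733844344}
```

View pics/top0.png

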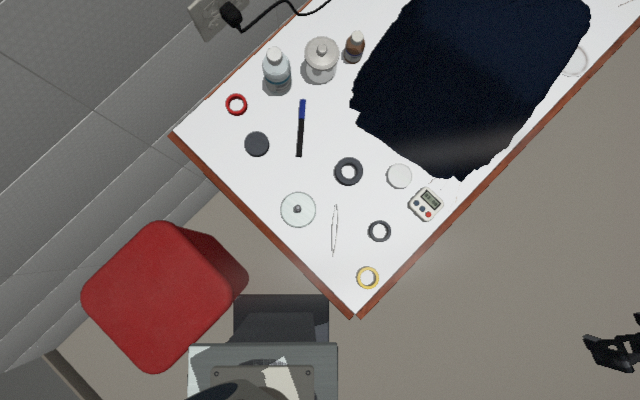

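View pics/scene0.png

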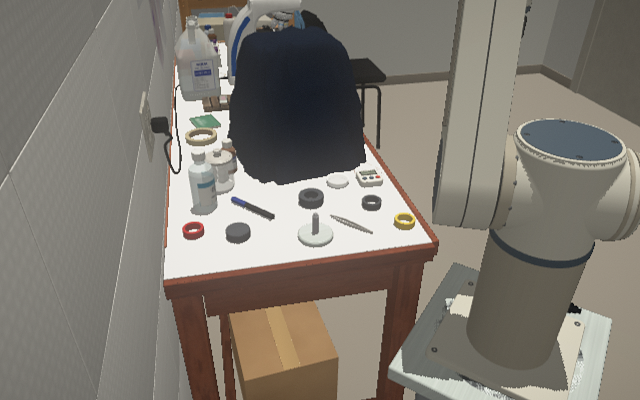

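The top view shows the arbor at (298,209), wide ring (348,171), narrow ring (379,231), disc (257,144), red ring (236,104) and yellow ring (367,277). Tweezers lie at (335,230). The microscope's cloth edge nearest the work is around (350,105)–(460,178). Next I'll measure.

```bash
cat > meas.py <<'E'
import numpy as np,cv2
def cloud(c):
    K,R,t=c["intrinsics"],c["R"],c["t"]; z=c["z_map"]; v,u=np.mgrid[:z.shape[0],:z.shape[1]]
    P=np.stack([(u-K[0,2])/K[0,0]*z,(v-K[1,2])/K[1,1]*z,z],-1)
    W=(P-t)@R; W[z==0]=np.nan; return W
def ray(c,u,v,z):
    d=c["R"].T@np.linalg.inv(c["intrinsics"])@[u,v,1]; o=-c["R"].T@c["t"]
    return o+d*(z-o[2])/d[2]
def proj(c,X):
    p=c["intrinsics"]@(c["R"]@np.asarray(X)+c["t"]); return p[:2]/p[2]
def top_circle(c,xy,r,zlo,zhi):
    W=cloud(c); m=(np.hypot(W[...,0]-xy[0],W[...,1]-xy[1])<r)&(W[...,2]>zlo)&(W[...,2]<zhi)
    p=W[m]; (x,y),rad=cv2.minEnclosingCircle(p[:,:2].astype(np.float32)); return x,y,rad,np.median(p[:,2]),len(p)
E
python3 - <<'E'
import pickle;from meas import *
T=pickle.load(open("top.pkl","rb"));S=pickle.load(open("scene.pkl","rb"))
items=dict(foot=((298,209),(315,235),.012,.04),wide=((348,171),(311,194),.024,.031),narrow=((379,231),(371,200),.018,.024),disc=((257,144),(238,228),.02,.0275))
for n,(a,b,h,R) in items.items():
    for nm,c,q in(("top",T,a),("scene",S,b)):
        x=ray(c,*q,h); print(n,nm,x.round(4),np.round(top_circle(c,x[:2],R+.012,h-.004,h+.004),4))
W=cloud(T); t=ray(T,298,209,.06); 
for nm,c in(("top",T),("scene",S)):
    W=cloud(c); f=ray(T,298,209,.012); m=(np.hypot(W[...,0]-f[0],W[...,1]-f[1])<.03)&(W[...,2]>.025); print(nm,"post",W[m].mean(0),W[m][:,2].max(),m.sum())
    m=(W[...,2]>.1)&(W[...,0]>.4)&(W[...,0]<1)&(abs(W[...,1])<.5); 
    p=W[m]; i=np.argsort(p[:,0])[:2]; print("tall nearest",p[i], p[np.argmin(p[:,1])],p[:,2].max())
cv2.imwrite("pics/cropT.png",cv2.resize(T["image"][80:300,200:440,::-1],None,fx=3.2,fy=2.7,interpolation=cv2.INTER_CUBIC)[:600])
cv2.imwrite("pics/cropS.png",cv2.resize(S["image"][160:260,170:430,::-1],None,fx=3,fy=3,interpolation=cv2.INTER_CUBIC))
E
```

```text
foot top [ 0.4409 -0.0747  0.012 ] [ 4.407e-01 -7.370e-02  3.960e-02  1.180e-02  9.530e+02]
foot scene [ 0.4336 -0.0609  0.012 ] [ 4.395e-01 -7.130e-02  4.040e-02  1.140e-02  5.330e+02]
wide top [ 0.5234 -0.1845  0.024 ] [ 5.252e-01 -1.853e-01  3.100e-02  2.370e-02  4.190e+02]
wide scene [ 0.5227 -0.1821  0.024 ] [ 5.260e-01 -1.825e-01  3.260e-02  2.310e-02  2.080e+02]
narrow top [ 0.3921 -0.2511  0.018 ] [ 3.933e-01 -2.527e-01  2.420e-02  1.780e-02  1.910e+02]
narrow scene [ 0.3907 -0.2457  0.018 ] [ 3.937e-01 -2.501e-01  2.510e-02  1.670e-02  1.060e+02]
disc top [0.5844 0.0158 0.02  ] [5.872e-01 1.880e-02 2.790e-02 2.000e-02 4.710e+02]
disc scene [0.586  0.0188 0.02  ] [5.868e-01 2.150e-02 2.950e-02 1.960e-02 2.970e+02]
top post [ 0.43972959 -0.07390014  0.05750349] 0.06631909303682203 42
tall nearest [[0.40004248 0.4389932  0.13911519]
 [0.40007137 0.43831345 0.18247148]] [ 0.6426751  -0.49993142  0.2965478 ] 0.5056462249671536
scene post [ 0.43892096 -0.06910621  0.04539288] 0.06466452167617358 103
tall nearest [[0.4000113  0.43830504 0.57236403]
 [0.40001495 0.43861282 0.52331164]] [ 0.69841663 -0.49996892  0.32877062] 0.5859720976174704
```

View pics/cropS.png

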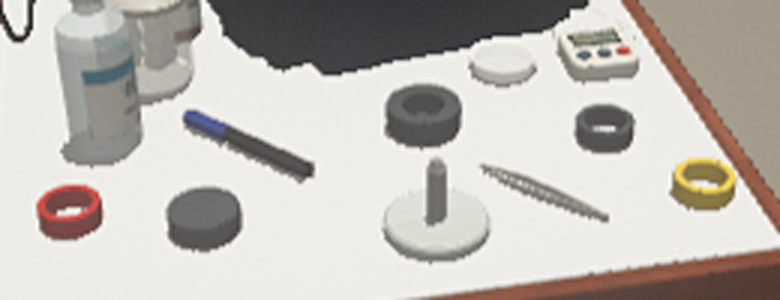

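View pics/cropT.png

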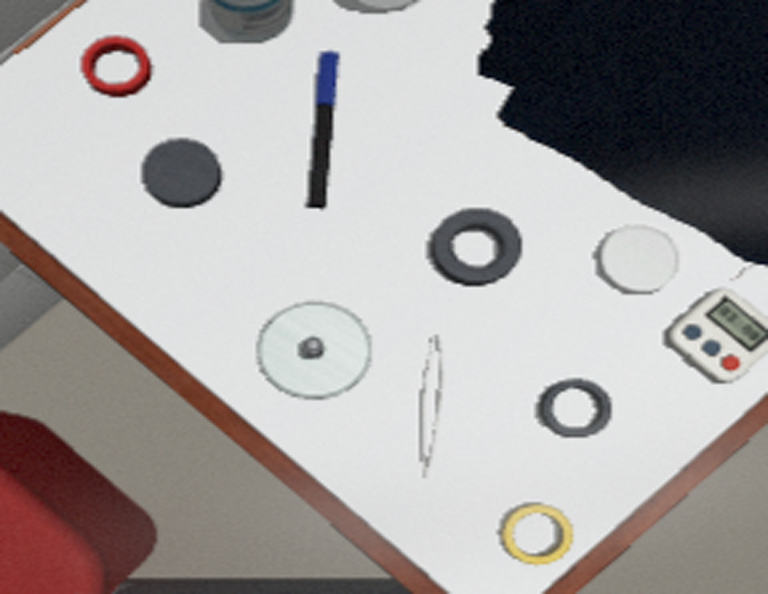

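The crops confirm that both dark rings lie flat with open holes, that nothing crowds them, and that the disc is solid. Depth and outline agree within 3 mm, and the fit clearance is ±10 mm. Before moving I'll check the cloth clearance.

```bash
python3 - <<'E'
import pickle;from meas import *
from rig import manip
T=pickle.load(open("top.pkl","rb"));S=pickle.load(open("scene.pkl","rb"))
P=np.vstack([cloud(c)[np.isfinite(cloud(c)[...,0])] for c in(T,S)])
for n,(x,y) in dict(wide=(.5255,-.184),narrow=(.3935,-.2515),arbor=(.44,-.0725)).items():
    for lo,hi in((.07,.2),(.2,.35),(.35,.6)):
        m=(P[:,2]>lo)&(P[:,2]<hi)&(P[:,0]>.35)&(P[:,1]>-.7)&(P[:,1]<.2); q=P[m]; d=np.hypot(q[:,0]-x,q[:,1]-y); i=d.argmin(); print(n,lo,d[i].round(3),q[i].round(3))
def ori(p):
    a=np.arctan2(p[1],p[0]);c,s=np.cos(a),np.sin(a); return np.array([[c,s,0],[s,-c,0],[0,0,-1.]])
for p in((.165,-.42,.23),(.42,-.14,.2),(.5255,-.184,.12),(.5255,-.184,0),(.3935,-.2515,0.001),(.44,-.0725,.11)): print(p,manip.solve_ik(p,ori(p)))
E
```

```text
wide 0.07 0.112 [ 0.616 -0.25   0.072]
wide 0.2 0.143 [ 0.634 -0.277  0.208]
wide 0.35 0.199 [ 0.675 -0.316  0.351]
narrow 0.07 0.183 [ 0.563 -0.321  0.079]
narrow 0.2 0.215 [ 0.585 -0.349  0.208]
narrow 0.35 0.279 [ 0.645 -0.373  0.35 ]
arbor 0.07 0.25 [ 0.616 -0.25   0.072]
arbor 0.2 0.277 [ 0.666 -0.233  0.201]
arbor 0.35 0.33 [0.661 0.173 0.408]
(0.165, -0.42, 0.23) [-1.22283706e+00  1.67019526e-01  2.00071096e+00 -4.44089210e-16
  9.73862163e-01  1.54442198e+00]
(0.42, -0.14, 0.2) [-3.48633152e-01  2.00424719e-01  2.04449490e+00 -4.44089210e-16
  8.96673032e-01  1.54391373e+00]
(0.5255, -0.184, 0.12) [-3.58176403e-01  4.79260025e-01  1.85431348e+00 -4.44089210e-16
  8.08019151e-01  1.54942188e+00]
(0.5255, -0.184, 0) [-3.58176403e-01  6.83499244e-01  1.87777963e+00 -4.44089210e-16
  5.80313778e-01  1.54942188e+00]
(0.3935, -0.2515, 0.001) [-5.94184218e-01  6.15519668e-01  2.07479748e+00 -4.44089210e-16
  4.51275510e-01  1.54531209e+00]
(0.44, -0.0725, 0.11) [-1.89994152e-01  3.68395590e-01  2.09706507e+00 -4.44089210e-16
  6.76131994e-01  1.54410754e+00]
```

```bash
cat > h.py <<'E'
from rig import manip
import numpy as np,cv2
def ori(p):
    a=np.arctan2(p[1],p[0]);c,s=np.cos(a),np.sin(a); return np.array([[c,s,0],[s,-c,0],[0,0,-1.]])
A=(.440,-.0725)
def go(x,y,z): manip.move_pose([x,y,z],ori((x,y)))
def st(m):
    s=manip.state(); print(m,round(s["t"],2),s["ee_pos"].round(4),s["wrist_force"].round(1),"gap",round(s["finger_gap"],4),round(s["grasp_force"],1))
E
python3 - <<'E'
from h import *
go(.165,-.42,.23); go(.42,-.14,.2); go(.5255,-.184,.10); st("above")
print(manip.move_straight([.5255,-.184,.0],.08,force_limit=8)); st("down")
manip.grasp(40); st("grip")
manip.move_straight([.5255,-.184,.11],.12); st("lift")
go(*A,.11); st("over")
for n in("scene","top"):
    c=manip.camera(n); import pickle; pickle.dump(c,open(n+"1.pkl","wb"))
    if n=="scene": cv2.imwrite("pics/s1.png",cv2.resize(c["image"][60:300,170:430,::-1],None,fx=2.5,fy=2.5))
E
```

```text
above 3.57 [ 0.5243 -0.1844  0.0999] [-0.7  0.3  0.2] gap 0.0856 0.0
False
down 4.97 [ 5.259e-01 -1.842e-01  5.000e-04] [ 0.6 -0.1 -0.1] gap 0.0855 0.0
grip 5.36 [ 0.5258 -0.1842  0.0009] [-2.   0.9  7.1] gap 0.0578 41.8
lift 6.42 [ 0.5249 -0.1838  0.1093] [-0.3  0.2 -1.2] gap 0.0578 43.0
over 7.04 [ 0.44   -0.0721  0.1098] [ 0.6 -0.6 -1.5] gap 0.0583 43.0
```

View pics/s1.png

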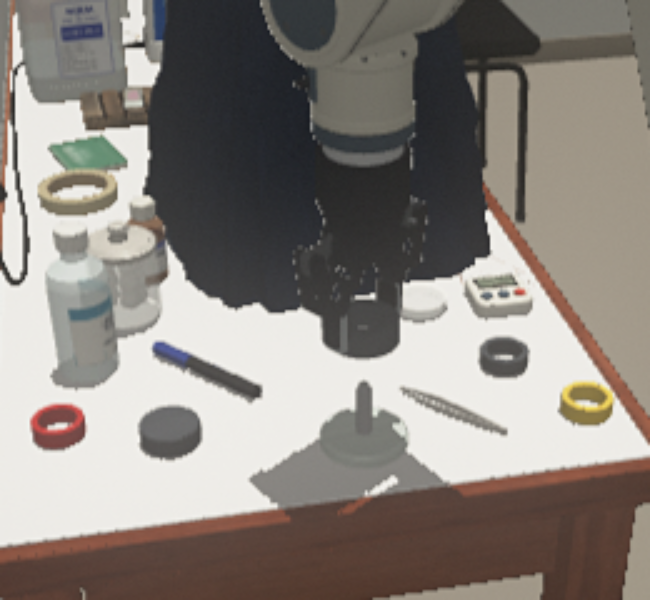

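The wide ring hangs level under the gripper at crop (361,328), above and behind the post at (364,405). The gap reads 58 mm instead of 62, so I'll check where the ring sits in the hand.

```bash
python3 - <<'E'
import pickle;from meas import *;from scipy.optimize import least_squares
S=pickle.load(open("scene1.pkl","rb"))
for x in((.44,-.0725,.11),(.44,-.0725,.134)): print(proj(S,x))
W=cloud(S); m=(np.hypot(W[...,0]-.44,W[...,1]+.0725)<.07)&(W[...,2]>.08)&(W[...,2]<.15); p=W[m]; print(len(p))
for lo in np.arange(.095,.15,.006):
    q=p[(p[:,2]>=lo)&(p[:,2]<lo+.006)]
    if len(q)<12: print(lo.round(3),len(q)); continue
    f=least_squares(lambda a:np.hypot(q[:,0]-a[0],q[:,1]-a[1])-.031,[.44,-.07],loss="soft_l1",f_scale=.001)
    print(lo.round(3),len(q),f.x.round(4),round(f.cost*1e6,1),q.min(0).round(3),q.max(0).round(3))
E
```

```text
[315.43537688 194.28213793]
[315.4494197  184.59686519]
668
0.095 0
0.101 0
0.107 44 [ 0.4412 -0.0707] 116.4 [ 0.41  -0.089  0.107] [ 0.456 -0.036  0.113]
0.113 82 [ 0.4421 -0.0654] 358.4 [ 0.409 -0.089  0.113] [ 0.458 -0.032  0.119]
0.119 108 [ 0.4456 -0.0611] 437.1 [ 0.409 -0.105  0.119] [ 0.457 -0.029  0.125]
0.125 134 [ 0.4462 -0.0599] 582.1 [ 0.409 -0.114  0.125] [ 0.459 -0.026  0.131]
0.131 186 [ 0.4456 -0.0653] 725.1 [ 0.41  -0.109  0.131] [ 0.464 -0.027  0.137]
0.137 48 [ 0.4392 -0.0679] 169.4 [ 0.424 -0.112  0.137] [ 0.452 -0.028  0.143]
0.143 58 [ 0.4386 -0.0673] 213.7 [ 0.424 -0.111  0.143] [ 0.453 -0.027  0.149]
0.149 8
```

The ring is centred within 2 mm, so the gap reading is just finger geometry. Lowering now, then the narrow ring.

```bash
python3 - <<'E'
from h import *
print(manip.move_straight([*A,.018],.08,force_limit=10)); st("near")
print(manip.move_straight([*A,.008],.02,force_limit=5)); st("seat")
manip.ungrasp(); st("open")
manip.move_straight([*A,.15],.15)
N=(.3935,-.2515)
go(*N,.12)
import pickle
c=manip.camera("top"); pickle.dump(c,open("top2.pkl","wb"))
c=manip.camera("scene"); pickle.dump(c,open("scene2.pkl","wb"))
cv2.imwrite("pics/s2.png",cv2.resize(c["image"][130:270,200:440,::-1],None,fx=3,fy=3,interpolation=cv2.INTER_CUBIC)); st("above N")
E
```

```text
False
near 8.44 [ 0.4403 -0.0726  0.0184] [ 0.5  0.7 -0.4] gap 0.0579 43.0
True
seat 8.81 [ 0.4404 -0.0726  0.0129] [-1.6 -0.6  7.3] gap 0.0582 43.7
open 9.2 [ 0.4398 -0.0725  0.0123] [-0.8 -0.3  0.3] gap 0.0855 0.0
above N 11.14 [ 0.3939 -0.2503  0.12  ] [-0.2 -0.2  0.3] gap 0.0855 0.0
```

View pics/s2.png

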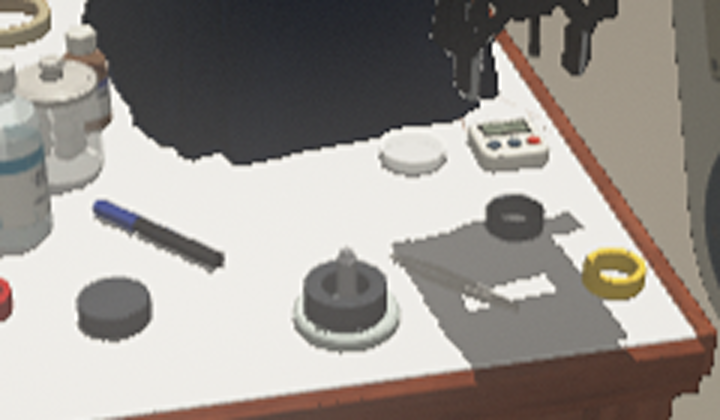

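The wide ring lies flat on the foot with the post through it, at crop (346,297). The narrow ring is undisturbed at (515,217).

```bash
python3 - <<'E'
from h import *
N=(.3935,-.2515)
print(manip.move_straight([*N,.001],.08,force_limit=8)); st("down")
manip.grasp(30); st("grip")
manip.move_straight([*N,.11],.12); st("lift")
go(*A,.11); st("over")
import pickle
c=manip.camera("scene"); pickle.dump(c,open("scene3.pkl","wb"))
cv2.imwrite("pics/s3.png",cv2.resize(c["image"][110:270,200:440,::-1],None,fx=3,fy=3,interpolation=cv2.INTER_CUBIC))
from meas import *
W=cloud(c); m=(np.hypot(W[...,0]-.44,W[...,1]+.0725)<.027)&(W[...,2]>.1)&(W[...,2]<.119); q=W[m]
from scipy.optimize import least_squares
f=least_squares(lambda a:np.hypot(q[:,0]-a[0],q[:,1]-a[1])-.024,[.44,-.07],loss="soft_l1",f_scale=.001); print(len(q),f.x,q[:,2].min())
E
```

```text
False
down 12.78 [ 0.3938 -0.2517  0.0014] [ 0.2  0.1 -1.2] gap 0.0852 0.0
grip 13.25 [ 0.3936 -0.2516  0.0015] [-0.6  0.4  6.8] gap 0.044 29.6
lift 14.31 [ 0.3931 -0.2512  0.1095] [-0.5  0.1 -1.1] gap 0.0441 30.6
over 15.07 [ 0.4399 -0.0728  0.1097] [-0.1 -0.3 -0.7] gap 0.044 30.6
108 [ 0.44308532 -0.06557851] 0.10736951524990349
```

View pics/s3.png

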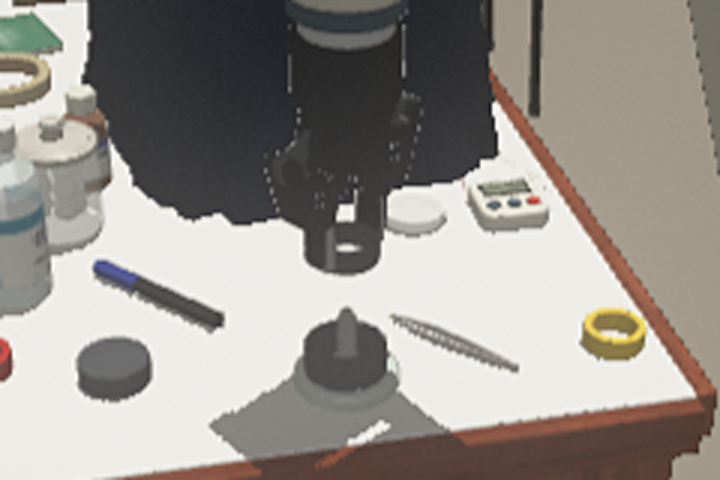

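The narrow ring is held level above the post: ring centre near crop (343,245), post at (346,320). Lowering.

```bash
python3 - <<'E'
from h import *
print(manip.move_straight([*A,.045],.08,force_limit=8)); st("near")
print(manip.move_straight([*A,.031],.02,force_limit=4)); st("seat")
manip.ungrasp(); st("open")
manip.move_straight([*A,.16],.12); go(.36,-.3,.25); manip.wait(.3)
from meas import *
t=manip.camera("top");c=manip.camera("scene")
im=np.hstack([cv2.resize(k["image"][v-40:v+40,u-40:u+40,::-1],(390,390),interpolation=cv2.INTER_CUBIC) for k,u,v in((t,298,205),(c,315,222))])
cv2.imwrite("pics/s4.png",im)
W=cloud(t)
print(np.round(top_circle(t,A,.035,.048,.058),4)); st("away")
m=(np.hypot(W[...,0]-A[0],W[...,1]-A[1])<.026)&(np.hypot(W[...,0]-A[0],W[...,1]-A[1])>.012)&(W[...,2]>.045)&(W[...,2]<.062)
p=W[m]; print(np.linalg.lstsq(np.c_[p[:,:2]-A,np.ones(len(p))],p[:,2],rcond=None)[0])
E
```

```text
False
near 16.09 [ 0.4402 -0.0726  0.0452] [ 0.5 -0.3 -1.2] gap 0.0439 30.6
True
seat 16.57 [ 0.4404 -0.0725  0.0372] [ 0.4 -0.3  3.6] gap 0.0438 30.6
open 17.06 [ 0.4399 -0.0725  0.037 ] [ 0.5 -0.6 -0.4] gap 0.0854 0.0
[ 4.408e-01 -7.170e-02  2.380e-02  5.410e-02  2.110e+02]
away 19.64 [ 0.3603 -0.2995  0.2498] [-0.2 -0.7  0.3] gap 0.0856 0.0
[-0.00399423  0.00263494  0.05371774]
```

View pics/s4.png

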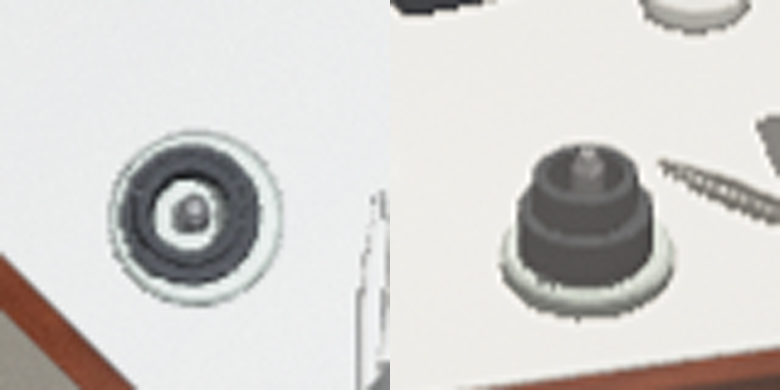

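Both rings are on the post (top view at crop (190,213), scene view at (585,200)). The stack top is level at 54 mm, which matches 12+24+18.

```bash
python3 -c "
from rig import manip
print(manip.finish_job())"
```

```text
the job is handed in; nothing more can be done
None
```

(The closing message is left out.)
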